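# Re-mix settled bole in the jar tumbler

## Task

The clay in the dark red jar with the white lid has settled. Stand the jar in the cradle of the hand-cranked tumbler, slide the keeper right across its lid, crank it fully upside down, leave it so for two seconds and crank it back fully upright with the keeper still shut; then open the keeper, lift the jar out and stand it upright in the middle of the blue tile, leaving the cradle upright. Do not knock the jar over, and leave the other jar, the small beaker and the moulding sample where they stand.

Things in the scene. Friction and masses are not known exactly. Their poses are not given: they have to be found in the camera images.
- bole_jar: closed round jar, dark red with a white lid, 62 mm in diameter and 62 mm tall, about 0.19 kg, loose, starts upright on the table. Origin at the centre of its underside, z up through the lid. The lid does not come off.
- tumbler: hand-cranked jar tumbler, fixed: green base 130 x 150 mm, one column (50 mm in x, 34 in y, 127 tall) carrying a level shaft along its y axis 100 mm above the table. Origin on the table; column's middle at y = +13 mm. Open cradle at the -y side (middle at y = -55 mm), crank at the +y side (sleeve's middle at y = +74 mm). Stands turned by its yaw; x points away from the robot at yaw 0.
- cradle_seat (a point): middle of the cradle's floor, where the jar stands: 31 mm from the shaft's axis, 69 mm above the table when upright, then with the tumbler's axes. Four rubber posts 7 mm thick, 46 mm tall at x = +-23, y = +-32 mm leave 5 mm of play round the jar. Metal cheeks close the sides y = +-42 mm, so fingers must hold the jar at its +x and -x sides and end 10 mm or more above the floor.
- cradle (a joint): turn of cradle and crank, rad: 0 (stop) = upright, pi (stop) = upside down. The crank sleeve, 65 mm from the axis, is at the shaft's -x side at 0, passes over the top and comes down at the +x side at pi. Friction of about 0.12 N m keeps it where it is left. Starts at 0.
- crank_grip (a point): middle of the wooden crank sleeve, 23 mm thick, 60 mm long, lying along the tumbler's y axis. It spins freely on its pin, so fingers that hold it need not turn. The crank arm is at its -y end, 31 mm from its middle; the other end is free.
- keeper (a joint): slide of the steel keeper, m: 0 (stop) = right across the lid, 0.064 (stop) = fully open, drawn out along the tumbler's -y. Below about 0.055 it is in the way of a jar going in or out. It passes 3 mm above a seated jar's lid; friction of 1.5 N keeps it where it is left. Starts open (0.058 or more).
- keeper_knob (a point): middle of the red upright round knob on the keeper, 16 mm thick; its top is 12 mm above this point, the keeper plate (36 mm wide in x) 16 mm below it and guide lips beside it 12 mm below. With the cradle upright it is 154 mm above the table, at the tumbler's x = 0 and y = -83 mm minus the keeper's opening.
- tile: blue glazed tile, 110 x 110 x 7 mm, fixed to the table. Origin at the centre of its underside.
- size_jar: bystander: ochre jar with a black lid, 58 mm in diameter, 75 mm tall, loose. Origin at the centre of its underside.
- small_beaker: bystander: small glass beaker with a wooden stick, 47 x 59 mm, 90 mm tall, loose. Origin under its centre.
- moulding_sample: bystander: gilt and white moulding sample lying behind the tumbler, 88 x 90 x 34 mm, loose. Origin under its centre.
Things that resemble listed ones, but are neither listed nor needed, are in the scene too. Leave any yellow look-alike of the bole_jar alone.

How it is judged:
By the outcome, as a careful person would: the job done as asked, in the order asked, and still so for the second after the job is handed in, with the robot touching nothing.
It also fails if it takes over 72 s, if anything falls off the work surface, if the arm or the gripper's body presses on something with over 40 N, if the wrist force passes 120 N, or if a joint passes its speed limit or range.

## Robot

A 6-joint arm with a two-finger parallel gripper is mounted at the origin on the work surface; the furniture and walls round the work are solid. World frame = base frame: x ahead of the robot, y to its left, z up, the work surface at z = 0. Lengths are in m, angles in rad, forces in N, time in s.
With the tool pointing down it reaches from about 0.375 to 0.975 m from the base axis. Payload 3.8 kg.
Tool frame: the origin (TCP) lies midway between the tips of the shut fingers; the grasp point (between the pads) lies 19 mm behind it; z points along the fingers, y is the line along which they close (so a half turn about z gives the same grasp; the last joint's range is limited). The gripper opens to 88 mm and grips with 3 to 60 N. Pads are 18 mm wide; open, the fingers measure 123 mm over their backs; the gripper's body (75 mm by 187 mm) begins 45 mm behind the grasp point.
Start: joints at [-1.305, 0.264, 1.604, -0, 1.274, -0.037], TCP at [0.201, -0.644, 0.239] pointing down, gripper open.
Joint ranges: [-2.63, 2.63], [-0.94, 2.18], [0.31, 2.57], [-1.31, 4.45], [0, 2.66], [-2.55, 2.55]. Speed limits (rad/s): [2.57, 2.57, 3.14, 3.14, 3.14, 3.14].

## Interface

Orientations are given as a rotation vector (axis times angle).
In Python, from cell import manip, inverse_kinematics, cams, order gives the robot as it stands. Calls block until the motion is done:
- manip.move_pose(position, orientation): joint-space move of the TCP to a pose.
- manip.move_linear(position, rate=0.15, rot=None): straight line of the TCP; rot=None keeps the orientation; rate is the mean speed in m/s.
- manip.set_joints(angles): joint-space move.
- manip.set_gripper(opening, force=None): finger opening in m; force is the grip in N (None keeps the last); returns when the fingers have stopped.
- manip.dwell(seconds).
- inverse_kinematics(position, orientation): joint angles nearest the present ones, or None.
- manip.state(): the state.
- cams.capture(name): name is "scene" or "top" or "wrist"; returns a dict with "image" (400x640x3 uint8, blue, green, red), "z_map" (400x640 float32, m along the optical axis (not along the pixel's ray), 0 where there is no reading), "intrinsics" (3x3 intrinsics, pixels), "position" and "orientation" of the camera in the world; the wrist camera has in their place "T_tool_cam" (4x4, takes a point from camera to tool coordinates, whose origin is the TCP and whose axes are the flange's). Camera axes: x right, y down, z forward; pixel columns grow to the right and rows downward; lengths in m; the calibration is good to about 2 mm. A picture is of the moment at which its call begins: read the wrist's pose just before it.
A pose or a line that the arm cannot do raises manip.IKError and nothing moves.
- order.close_job(): hands the job in; it is judged then, once.
The state is a dict: "clock": time; "joint_pos": joint angles; "joint_velocities": joint speeds; "tau": joint torques, N m; "tool_pos": TCP position; "tcp_rot": TCP orientation; "contact_force": force on the tool from outside, world axes, zero at the start; "moment": the same for the moment, N m; "gripper_width": finger opening in m; "grasp_force": force on a finger pad.
Only numpy, scipy, OpenCV 4.12 (cv2) and the standard library are available. Lean on these libraries where they do the work, as an engineer would, in place of code of your own. Each camera call takes 0.05 s, during which the arm holds its last target. There are 200 camera calls.

## Working session

There is one attempt and no reset: what is moved stays moved. The work goes in short steps, each a Python script; the robot and the scene stay as the last script left them, time stands still between calls to the robot, and variables do not carry over. Pictures are saved under pics/ and viewed, at most 12 in all, crops included, and the job is handed in when it is done.

```bash
mkdir -p pics; ls; cat > h.py <<'E'
import numpy as np, cv2
from scipy.spatial.transform import Rotation as R
from cell import manip, inverse_kinematics, cams, order
def cap(name):
    s=manip.state(); c=cams.capture(name)
    if name=="wrist":
        T=np.eye(4); T[:3,:3]=R.from_rotvec(s["tcp_rot"]).as_matrix(); T[:3,3]=s["tool_pos"]
        c["T"]=T@np.array(c["T_tool_cam"])
    else:
        T=np.eye(4); o=np.array(c["orientation"],float)
        T[:3,:3]=o if o.shape==(3,3) else R.from_rotvec(o).as_matrix(); T[:3,3]=c["position"]; c["T"]=T
    return c
def cloud(c):
    K=np.array(c["intrinsics"]); z=c["z_map"]; v,u=np.mgrid[:z.shape[0],:z.shape[1]]
    p=np.stack([(u-K[0,2])/K[0,0]*z,(v-K[1,2])/K[1,1]*z,z],-1)
    p=p@c["T"][:3,:3].T+c["T"][:3,3]; p[z==0]=np.nan; return p
def ray(c,u,v,h):
    d=c["T"][:3,:3]@np.linalg.inv(np.array(c["intrinsics"]))@np.array([u,v,1.]); o=c["T"][:3,3]
    return o+d*(h-o[2])/d[2]
def down(yaw):  # tool z down, tool y (closing line) at angle yaw from world x
    y=np.array([np.cos(yaw),np.sin(yaw),0]); z=np.array([0,0,-1.]); x=np.cross(y,z)
    return R.from_matrix(np.stack([x,y,z],1)).as_rotvec()
E
python3 - <<'E'
from h import *
for n in ("top","scene"):
    c=cap(n); cv2.imwrite(f"pics/{n}0.png",c["image"]); print(n,c["T"].round(3).tolist(),c["orientation"])
s=manip.state(); print(s["clock"],s["tcp_rot"],s["tool_pos"])
E
```

```text
pics
top [[-0.098, -0.97, 0.223, 0.32], [-0.995, 0.096, -0.022, 0.044], [-0.0, -0.224, -0.975, 1.254], [0.0, 0.0, 0.0, 1.0]] [-2.00039249  2.20788855 -0.25055213]
scene [[-0.629, -0.602, 0.492, 0.061], [-0.778, 0.476, -0.411, 0.464], [0.013, -0.641, -0.767, 0.936], [0.0, 0.0, 0.0, 1.0]] [-1.17552999  2.4461824  -0.89629514]
0.1 [-3.10371209e+00 -4.73470664e-01  2.94591571e-04] [ 0.2010998  -0.64368367  0.23752354]
```

View pics/top0.png

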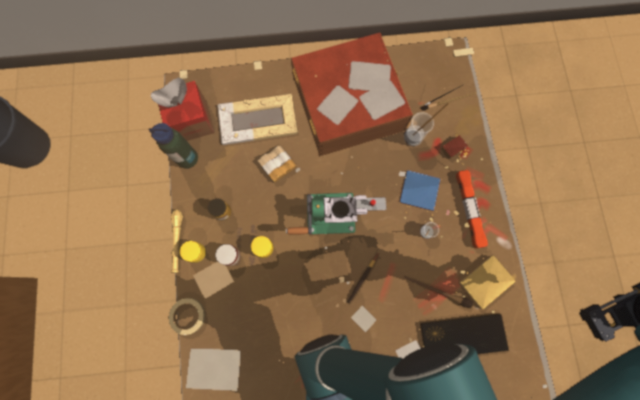

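View pics/scene0.png

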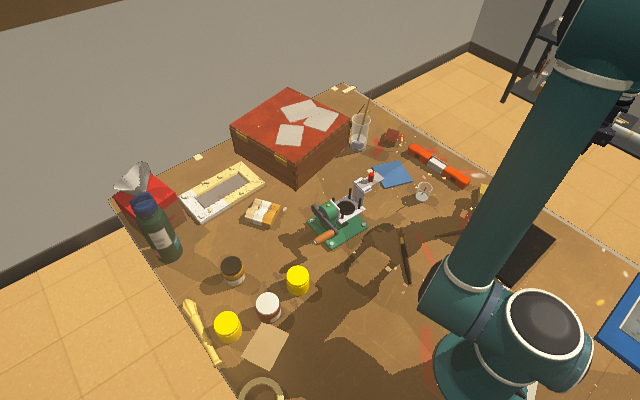

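Top view: the candidates are the white-lidded jar at (227,255), yellow look-alikes at (191,251) and (262,246), and the black-lidded ochre jar at (217,209). I choose the white lid (scene 268,306). The tumbler is at (335,212), its knob at (373,203), the sleeve at (298,231), the tile at (420,190) and the beaker at (430,230).

```bash
cat > m.py <<'E'
from h import *
t=cap("top"); s=cap("scene")
def blob(c,lo,hi,box,wrap=False):
    hsv=cv2.cvtColor(c["image"],cv2.COLOR_BGR2HSV); m=cv2.inRange(hsv,np.array(lo),np.array(hi))
    k=np.zeros_like(m); x0,y0,x1,y1=box; k[y0:y1,x0:x1]=m[y0:y1,x0:x1]
    n,l,st,ce=cv2.connectedComponentsWithStats(k); i=1+np.argmax(st[1:,4]); return ce[i],st[i],l==i
for c,nm,box in((t,"t",(212,240,242,272)),(s,"s",(250,285,285,325))):
    ce,st,m=blob(c,(0,0,130),(180,70,255),box); P=cloud(c)[m]
    print("lid",nm,ce,st,ray(c,*ce,.062),np.nanmedian(P,0))
ce,st,m=blob(t,(100,100,60),(125,255,255),(390,160,450,220)); r=cv2.minAreaRect(np.argwhere(m)[:,::-1].astype(np.float32))
q=np.array([ray(t,*p,.007) for p in cv2.boxPoints(r)]); print("tile",ray(t,*ce,.007),q.round(3).tolist(),np.nanmedian(cloud(t)[m],0))
for c,nm,box in((t,"t",(360,190,390,215)),(s,"s",(360,165,380,190))):
    ce,st,m=blob(c,(0,150,90),(8,255,255),box); print("knob",nm,ce,st,ray(c,*ce,.154),np.nanmedian(cloud(c)[m],0))
for c,nm,box in((t,"t",(280,222,318,240)),(s,"s",(305,220,345,248))):
    ce,st,m=blob(c,(3,110,90),(16,255,255),box); print("sleeve",nm,ce,st,ray(c,*ce,.11),np.nanmedian(cloud(c)[m],0))
ce,st,m=blob(t,(60,80,30),(90,255,255),(300,185,365,240)); P=cloud(t); mm=m&(P[...,2]<.03)
q=P[mm]; r=cv2.minAreaRect(q[:,:2].astype(np.float32)*1000); print("base",st,r,np.nanmedian(q,0))
a=cv2.resize(s["image"][240:340,180:320],None,fx=2.8,fy=2.8); b=cv2.resize(s["image"][150:250,290:430],None,fx=2.8,fy=2.8)
a2=cv2.resize(t["image"][170:270,180:320],None,fx=2.8,fy=2.8);b2=cv2.resize(t["image"][160:260,280:420],None,fx=2.8,fy=2.8)
cv2.imwrite("pics/crop1.png",np.vstack([np.hstack([a,b]),np.hstack([a2,b2])]))
E
python3 m.py
```

```text
lid t [225.49408284 254.12721893] [215 245  22  20 338] [0.43891338 0.30417158 0.062     ] [0.43907643 0.30437091 0.06183787]
lid s [267.01431981 303.08830549] [256 292  23  23 419] [0.43388094 0.30648492 0.062     ] [0.43492285 0.30606282 0.06009177]
tile [ 0.56653116 -0.27532763  0.007     ] [[0.562, -0.264, 0.007], [0.575, -0.281, 0.007], [0.57, -0.285, 0.007], [0.557, -0.268, 0.007]] [ 0.56538667 -0.27638231  0.00817309]
knob t [372.27777778 202.16666667] [370 200   5   5  18] [ 0.53473253 -0.13597353  0.154     ] [ 0.53287475 -0.13386428  0.16514746]
knob s [370.68181818 176.59090909] [368 172   6  10  44] [ 0.5298538 -0.1324099  0.154    ] [ 0.52824048 -0.13076     0.15733728]
sleeve t [295.2340824  231.20599251] [280 222  38  18 534] [0.48008516 0.08978215 0.11      ] [0.48407451 0.09278387 0.00220274]
sleeve s [323.91666667 236.55357143] [313 229  22  17 168] [0.47496014 0.08935617 0.11      ] [0.47656863 0.08522784 0.1063426 ]
base [313 222  38  11 258] ((495.7328186035156, -21.188034057617188), (116.47697448730469, 29.45716094970703), 86.26734161376953) [ 0.49451917 -0.01202127  0.01464815]
```

View pics/crop1.png

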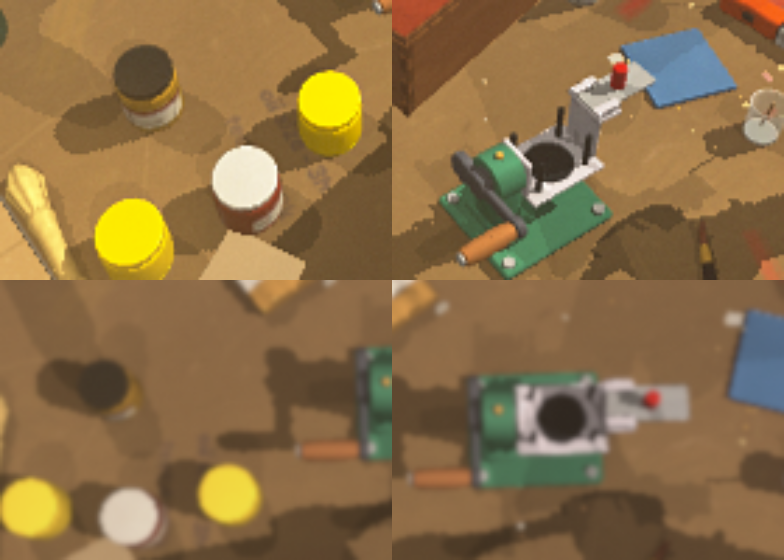

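The crop shows a white lid on a dark red body at its centre (245,185), so the choice is confirmed. The tumbler stands with its yaw near -3°. Next is a close look with the wrist camera.

```bash
python3 - <<'E'
from h import *
print(np.array(cams.capture("wrist")["T_tool_cam"]).round(3).tolist())
yaw=-0.05
manip.move_pose([0.50,-0.05,0.42],down(yaw)); print(manip.state()["clock"],manip.state()["joint_pos"])
c=cap("wrist"); np.savez("w1.npz",**{k:c[k] for k in("image","z_map","intrinsics","T")}); cv2.imwrite("pics/w1.png",c["image"]); print(c["T"].round(3).tolist())
E
```

```text
[[0.001, -0.95, -0.312, 0.081], [1.0, -0.0, 0.002, -0.0], [-0.002, -0.312, 0.95, -0.146], [0.0, 0.0, 0.0, 1.0]]
2.7 [-1.50432825e-01 -1.25277163e-01  1.69357205e+00 -2.26816678e-04
  1.57406269e+00 -9.92074446e-02]
[[0.999, -0.048, -0.017, 0.504], [-0.051, -0.948, -0.313, 0.03], [-0.001, 0.314, -0.95, 0.565], [0.0, 0.0, 0.0, 1.0]]
```

View pics/w1.png

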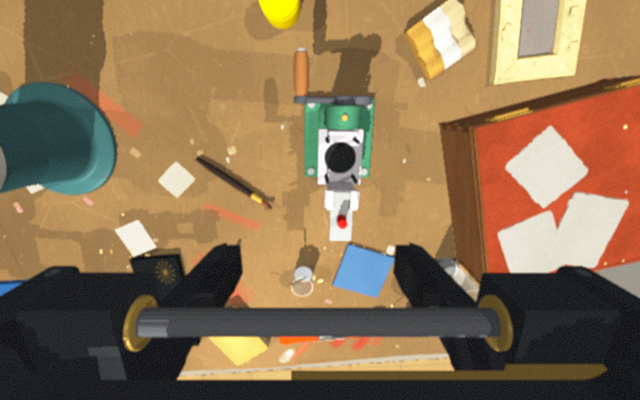

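The wrist view shows the tumbler at (340,155), the knob at (342,222), the sleeve at (302,72), the tile at (363,270), the beaker at (302,277) and the moulding sample at (440,38).

```bash
python3 - <<'E'
from h import *
c=dict(np.load("w1.npz")); P=cloud(c); hsv=cv2.cvtColor(c["image"],cv2.COLOR_BGR2HSV)
def blob(lo,hi,box,z=None):
    m=cv2.inRange(hsv,np.array(lo),np.array(hi)); k=np.zeros_like(m); x0,y0,x1,y1=box; k[y0:y1,x0:x1]=m[y0:y1,x0:x1]
    if z: k[~((P[...,2]>z[0])&(P[...,2]<z[1]))]=0
    n,l,st,ce=cv2.connectedComponentsWithStats(k); i=1+np.argmax(st[1:,4]); return ce[i],st[i],l==i
def rect(m,h):
    v,u=np.nonzero(m); w=np.array([ray(c,a,b,h)[:2]*1000 for a,b in zip(u,v)]); return cv2.minAreaRect(w.astype(np.float32))
ce,st,m=blob((100,90,50),(125,255,255),(325,235,400,305)); print("tile",st,rect(m,.007),np.nanmedian(P[m],0))
ce,st,m=blob((0,150,90),(8,255,255),(330,210,355,232)); print("knob",st,ce,ray(c,*ce,.160),np.nanmedian(P[m],0))
ce,st,m=blob((3,90,90),(18,255,255),(290,40,315,100),(.07,.13)); print("sleeve",st,ce,rect(m,.105),np.nanmedian(P[m],0))
ce,st,m=blob((60,60,30),(90,255,255),(295,85,385,190),(-.01,.03));print("base",st,rect(m,.012),np.nanmedian(P[m],0))
ce,st,m=blob((0,0,0),(180,255,60),(322,135,360,180),(.05,.09)); print("seat disc",st,ce,ray(c,*ce,.069),np.nanmedian(P[m],0))
E
```

```text
tile [ 333  244   63   53 2022] ((589.1862182617188, -317.3390808105469), (108.12641143798828, 111.25044250488281), 69.62918090820312) [ 0.5876414  -0.31408953  0.00778291]
knob [338 215   9  13  89] [341.62921348 221.35955056] [ 0.53227819 -0.1330797   0.16      ] [ 0.53230546 -0.13103517  0.16535538]
sleeve [294  51  15  45 639] [300.91549296  73.14084507] ((481.5263366699219, 83.27021026611328), (59.74892044067383, 21.05328941345215), 86.48867797851562) [0.48187619 0.0832104  0.10898868]
base [305 104  29  73 965] ((502.32318115234375, -26.065536499023438), (135.36700439453125, 51.44854736328125), 86.29891204833984) [ 0.49038875 -0.01126005  0.0141405 ]
seat disc [326 143  29  29 660] [340.03030303 157.28484848] [ 0.53874055 -0.04945958  0.069     ] [ 0.5386619  -0.04932309  0.0696213 ]
```

```bash
cat >> h.py <<'E'
YAW=-0.062; ORI=np.array([0.5421,0.0054]); DN=down(YAW)
def W(x,y,z): return [ORI[0]+x*np.cos(YAW)-y*np.sin(YAW), ORI[1]+x*np.sin(YAW)+y*np.cos(YAW), z]
def st(t=""):
    s=manip.state(); print(t,round(s["clock"],2),np.round(s["tool_pos"],4),"w",round(s["gripper_width"],4),"gf",round(s["grasp_force"],1),"F",np.round(s["contact_force"],1)); return s
E
python3 - <<'E'
from h import *
manip.move_pose([0.437,0.305,0.25],DN); st()
c=cap("wrist"); cv2.imwrite("pics/w2.png",c["image"]); P=cloud(c)
hsv=cv2.cvtColor(c["image"],cv2.COLOR_BGR2HSV); m=((hsv[...,1]<70)&(hsv[...,2]>120)&(P[...,2]>.05)&(P[...,2]<.072)&(np.hypot(P[...,0]-.437,P[...,1]-.305)<.06)).astype(np.uint8)
n,l,s,ce=cv2.connectedComponentsWithStats(m); i=1+np.argmax(s[1:,4]); print(s[i],ce[i]); (u,v),r=cv2.minEnclosingCircle(np.argwhere(l==i)[:,::-1].astype(np.float32))
print(u,v,r,ray(c,*ce[i],.062),np.nanmedian(P[l==i],0),np.nanmin(P[l==i],0),np.nanmax(P[l==i],0))
E
```

```text
4.22 [0.4379 0.3045 0.2507] w 0.0877 gf 0.0 F [ 0.4  0.3 -0. ]
[ 293  156   49   49 1874] [316.85325507 180.10192102]
317.0 180.0 24.758935928344727 [0.43706091 0.30577675 0.062     ] [0.43705604 0.30575977 0.06215892] [0.40753326 0.27459797 0.05001628] [0.46629357 0.33376383 0.06447351]
```

View pics/w2.png

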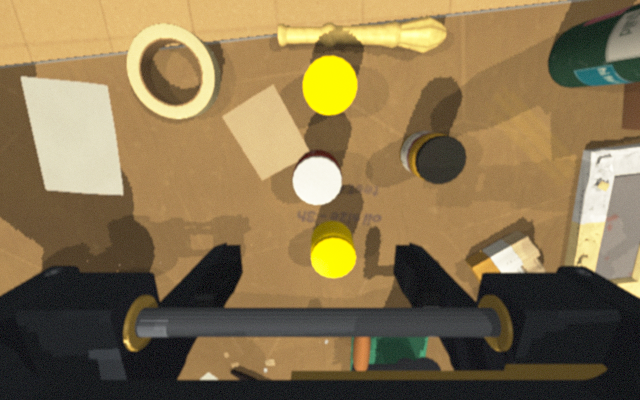

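The white-lidded jar is at (317,180), between the yellow ones at (330,85) and (333,256), and there is room for the fingers at its ±x sides. Now I pick it up.

```bash
python3 - <<'E'
from h import *
manip.move_linear([0.4371,0.3058,0.085],rate=0.2)
manip.move_linear([0.4371,0.3058,0.017],rate=0.12); st()
manip.set_gripper(0.05,25); st("grip")
manip.move_linear([0.4371,0.3058,0.20],rate=0.2); st("lift")
manip.move_linear(W(0,-.055,0.22),rate=0.25); s=st("over")
c=cap("wrist"); cv2.imwrite("pics/w3.png",c["image"]); P=cloud(c); z=s["tool_pos"][2]+.045
hsv=cv2.cvtColor(c["image"],cv2.COLOR_BGR2HSV); p=s["tool_pos"]
m=(hsv[...,1]<70)&(hsv[...,2]>110)&(abs(P[...,2]-z)<.006)&(np.hypot(P[...,0]-p[0],P[...,1]-p[1])<.05); q=P[m]; print(m.sum(),q.min(0),q.max(0),np.median(q,0), W(0,-.055,.22))
E
```

```text
5.97 [0.4377 0.3062 0.0177] w 0.0884 gf 0.0 F [-0.1 -0.3 -0.3]
grip 6.48 [0.4375 0.306  0.0176] w 0.0612 gf 25.0 F [-1.  -0.9  3.4]
lift 7.55 [0.436  0.3051 0.1982] w 0.0615 gf 25.0 F [-0.2  0.9 -2.4]
over 9.18 [ 0.5383 -0.0486  0.2198] w 0.0616 gf 25.0 F [ 1.  -0.  -2.5]
8855 [ 0.50942203 -0.07922844  0.25878745] [ 0.56748526 -0.01952378  0.26642757] [ 0.53847622 -0.03875356  0.26417104] [np.float64(0.5386921842534775), np.float64(-0.04949432385809806), 0.22]
```

View pics/w3.png

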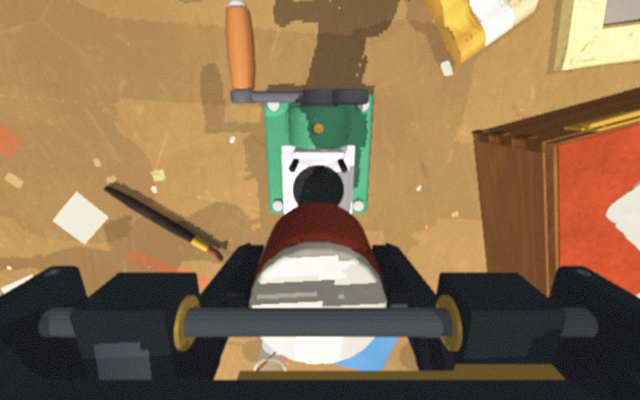

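The jar is held upright between the pads, with its lid at (318,300) and the cradle under it at (318,185). The lid's extents put it centred on the seat to about 1 mm. I lower it, then close the keeper.

```bash
python3 - <<'E'
from h import *
manip.move_linear(W(0,-.055,0.125),rate=0.2); st()
for z in (0.100,0.0875):
    manip.move_linear(W(0,-.055,z),rate=0.08); s=st("down")
manip.set_gripper(0.084); st("open")
manip.move_linear(W(0,-.055,0.20),rate=0.2); st("up")
c=cap("wrist"); P=cloud(c); hsv=cv2.cvtColor(c["image"],cv2.COLOR_BGR2HSV)
m=(hsv[...,1]<70)&(hsv[...,2]>110)&(abs(P[...,2]-.131)<.012)&(np.hypot(P[...,0]-.5387,P[...,1]+.0495)<.045); q=P[m]; print("lid",m.sum(),q.min(0),q.max(0),np.median(q,0))
c=cap("wrist")
m=((hsv[...,0]<8)&(hsv[...,1]>150)&(hsv[...,2]>90)&(P[...,2]>.14)&(P[...,2]<.175)); q=P[m]; print("knob",m.sum(),np.median(q,0) if m.any() else "")
E
```

```text
9.86 [ 0.5391 -0.0492  0.1255] w 0.0613 gf 25.0 F [-0.2  0.3 -1.7]
down 10.32 [ 0.5381 -0.0495  0.0993] w 0.0613 gf 25.0 F [ 0.   0.3 -2.6]
down 10.62 [ 0.5383 -0.0495  0.087 ] w 0.0615 gf 25.0 F [-0.5  0.3 -2.7]
open 11.14 [ 0.5388 -0.0495  0.0877] w 0.0837 gf 0.0 F [ 0.3  0.4 -0. ]
up 11.86 [ 0.538  -0.0494  0.1991] w 0.0842 gf 0.0 F [ 0.  -0.3  0.6]
lid 4485 [ 0.5081113  -0.09447121  0.11904174] [ 0.56723206 -0.02100066  0.14239789] [ 0.53813686 -0.05117916  0.13114823]
knob 32 [ 0.53257851 -0.13854228  0.16603529]
```

```bash
python3 - <<'E'
from h import *
manip.move_linear(W(0,-.142,0.20),rate=0.25); manip.set_gripper(0.044)
manip.move_linear(W(0,-.142,0.148),rate=0.12); st()
manip.set_gripper(0.0,15); st("grip")
manip.move_linear(W(0,-.081,0.148),rate=0.08); st("slid")
manip.move_linear(W(0,-.078,0.148),rate=0.05); s=st("end")
manip.set_gripper(0.044); st("rel")
manip.move_linear(W(0,-.078,0.21),rate=0.2)
c=cap("wrist"); cv2.imwrite("pics/w4.png",c["image"]); P=cloud(c); hsv=cv2.cvtColor(c["image"],cv2.COLOR_BGR2HSV)
m=((hsv[...,0]<8)&(hsv[...,1]>150)&(hsv[...,2]>90)&(P[...,2]>.155)&(P[...,2]<.175)&(abs(P[...,0]-.537)<.03)); q=P[m]; print("knob",m.sum(),q.min(0),q.max(0),"want",W(0,-.083,.166))
E
```

```text
13.78 [ 0.5334 -0.1364  0.148 ] w 0.0441 gf 0.0 F [ 0.4 -0.4  0.1]
grip 14.32 [ 0.5334 -0.1365  0.1486] w 0.0155 gf 15.1 F [-1.3 -0.9  3.9]
slid 15.22 [ 0.5371 -0.0777  0.1486] w 0.0154 gf 15.1 F [-3.5 -9.8  5.4]
end 15.47 [ 0.5372 -0.077   0.1487] w 0.0149 gf 15.1 F [ -3.5 -16.1   4.4]
rel 16.07 [ 0.5373 -0.0721  0.1479] w 0.0439 gf 0.0 F [0.6 0.2 0.5]
knob 349 [ 0.5300419  -0.0825912   0.15528362] [ 0.54349649 -0.06865896  0.16788352] want [np.float64(0.5369572962370661), np.float64(-0.07744052509494799), 0.166]
```

View pics/w4.png

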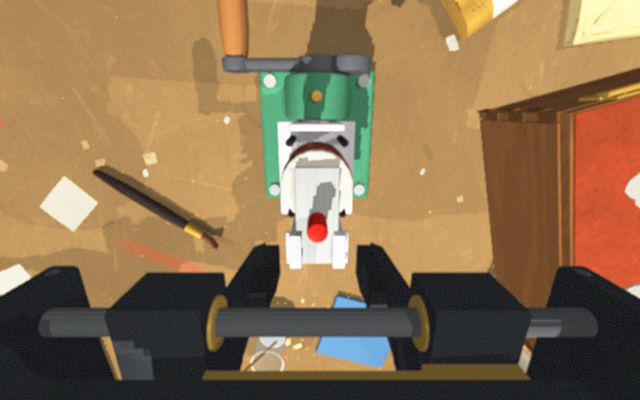

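The keeper is across the lid, with the knob at (317,230), and the end-stop force confirms it. Now the crank.

```bash
cat >> h.py <<'E'
def G(th,r=.065,dz=0): return W(-r*np.cos(th),.082,.081+r*np.sin(th)+dz)
def crank(a,b,n=12):
    fm=0
    for th in np.linspace(a,b,n+1)[1:]:
        manip.move_linear(G(th),rate=0.11); fm=max(fm,np.linalg.norm(manip.state()["contact_force"]))
    print("max F",fm)
E
python3 - <<'E'
from h import *
p=G(0); manip.set_gripper(0.06)
manip.move_linear([p[0],p[1],.19],rate=0.25); manip.move_linear(p,rate=0.15); st()
manip.set_gripper(0.0,20); st("grip")
crank(0,np.pi/4,3); st("45")
crank(np.pi/4,np.pi,9); st("pi")
manip.move_linear(G(np.pi,dz=-.004),rate=0.05); st("press")
c=cap("wrist"); cv2.imwrite("pics/w5.png",c["image"]);t0=manip.state()["clock"]
c=cap("scene"); cv2.imwrite("pics/s5.png",c["image"]); cv2.imwrite("pics/c5.png",np.vstack([cv2.resize(c["image"][130:270,270:450],(540,420)),]))
E
```

```text
18.73 [0.4832 0.091  0.0817] w 0.0601 gf 0.0 F [-0.2 -0.1 -0.3]
grip 19.39 [0.4822 0.0913 0.0811] w 0.0217 gf 19.6 F [-1.   0.6  1.7]
max F 2.139562448671452
45 20.32 [0.5022 0.0901 0.1275] w 0.0218 gf 19.6 F [0.8 0.7 1.9]
max F 3.7718972658810794
pi 23.09 [0.6119 0.0831 0.0811] w 0.0218 gf 19.9 F [-0.9 -1.  -2.4]
press 23.34 [0.612  0.0832 0.0787] w 0.0213 gf 19.3 F [-4.9 -1.8  4.6]
```

View pics/c5.png

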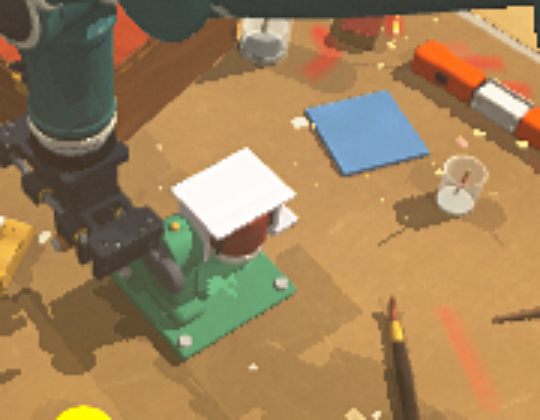

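The cradle is fully inverted, with its white floor plate on top at (235,190) and the jar held beneath it. I press once more to confirm the stop, wait, and crank back.

```bash
python3 - <<'E'
from h import *
manip.move_linear(G(np.pi,dz=-.008),rate=0.05); st("press2")
manip.dwell(2.6); st()
crank(np.pi,0,12); st("0")
manip.move_linear(G(0,dz=-.004),rate=0.05); st("press"); manip.move_linear(G(0,dz=-.009),rate=0.05); st("press2")
manip.set_gripper(0.06); p=G(0)
manip.move_linear([p[0],p[1],.19],rate=0.2)
manip.move_linear(W(0,-.078,0.21),rate=0.25); st()
c=cap("wrist"); cv2.imwrite("pics/w6.png",c["image"]); P=cloud(c); hsv=cv2.cvtColor(c["image"],cv2.COLOR_BGR2HSV)
m=((hsv[...,0]<8)&(hsv[...,1]>150)&(hsv[...,2]>90)&(P[...,2]>.155)&(P[...,2]<.175)&(abs(P[...,0]-.537)<.03)); q=P[m]; print("knob",m.sum(),q.min(0),q.max(0),"want",W(0,-.083,.166))
E
```

```text
press2 23.69 [0.612  0.0831 0.0755] w 0.0202 gf 18.9 F [-7.9 -2.1 11.3]
 26.29 [0.612  0.0831 0.0755] w 0.0205 gf 18.9 F [-6.  -1.5  8.8]
max F 34.759589691413375
0 30.06 [0.4824 0.0915 0.0814] w 0.0206 gf 19.9 F [ 0.4  0.2 -2.7]
press 30.31 [0.4822 0.0915 0.0771] w 0.0205 gf 19.8 F [-1.5  1.  -0.5]
press2 30.56 [0.4823 0.0915 0.073 ] w 0.0194 gf 19.5 F [-4.6  0.7  8.1]
 32.88 [ 0.5363 -0.0717  0.2087] w 0.0597 gf 0.0 F [ 0.6  0.1 -0.5]
knob 360 [ 0.52935048 -0.08263034  0.1552637 ] [ 0.54326008 -0.06874852  0.16798749] want [np.float64(0.5369572962370661), np.float64(-0.07744052509494799), 0.166]
```

View pics/w6.png

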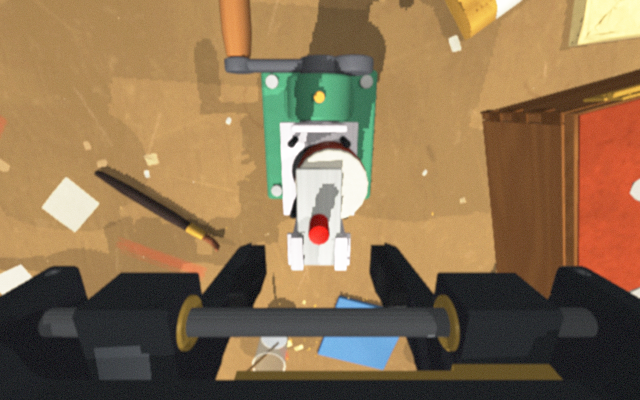

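The cradle is upright again with the keeper shut (knob at (319,232)). The jar has slid about 10 mm towards +x within its posts (lid at about (333,180)). I open the keeper and measure the lid.

```bash
python3 - <<'E'
from h import *
manip.set_gripper(0.044)
manip.move_linear(W(0,-.083,0.148),rate=0.15); manip.set_gripper(0.0,15); st("grip")
manip.move_linear(W(0,-.143,0.148),rate=0.09); st("slid")
manip.move_linear(W(0,-.149,0.148),rate=0.05); st("end")
manip.set_gripper(0.044); manip.move_linear(W(0,-.149,0.21),rate=0.2)
manip.move_linear(W(0.008,-.055,0.24),rate=0.25); manip.set_gripper(0.087); st()
c=cap("wrist"); cv2.imwrite("pics/w7.png",c["image"]); P=cloud(c); hsv=cv2.cvtColor(c["image"],cv2.COLOR_BGR2HSV)
m=((hsv[...,1]<70)&(hsv[...,2]>110)&(abs(P[...,2]-.131)<.009)&(np.hypot(P[...,0]-.545,P[...,1]+.0495)<.05)).astype(np.uint8)
m=cv2.morphologyEx(m,cv2.MORPH_OPEN,np.ones((5,5)))
n,l,s,ce=cv2.connectedComponentsWithStats(m); i=1+np.argmax(s[1:,4]); q=P[l==i]; print("lid",s[i],ce[i],ray(c,*ce[i],.131),q.min(0),q.max(0),np.median(q,0))
A=np.c_[q[:,:2]-q[:,:2].mean(0),np.ones(len(q))]; print("plane",np.linalg.lstsq(A,q[:,2],rcond=None)[0],W(0,-.055,0))
E
```

```text
grip 34.48 [ 0.5372 -0.0775  0.1488] w 0.0155 gf 15.0 F [-2.   0.5  4.7]
slid 35.29 [ 0.5333 -0.1382  0.1487] w 0.0161 gf 15.0 F [-2.4 -2.   5.3]
end 35.56 [ 0.5331 -0.1418  0.1487] w 0.0155 gf 15.1 F [-1.9  6.8  6. ]
 37.92 [ 0.5467 -0.05    0.2401] w 0.087 gf 0.0 F [-0.2 -1.3 -0.1]
lid [ 289  169   62   61 2978] [319.67360645 199.1695769 ] [ 0.54853046 -0.04825883  0.131     ] [ 0.51901978 -0.0797954   0.12236266] [ 0.57722363 -0.02016203  0.13351775] [ 0.54856248 -0.04824872  0.13105238]
plane [-0.00960096 -0.01026599  0.13097152] [np.float64(0.5386921842534775), np.float64(-0.04949432385809806), 0]
```

View pics/w7.png

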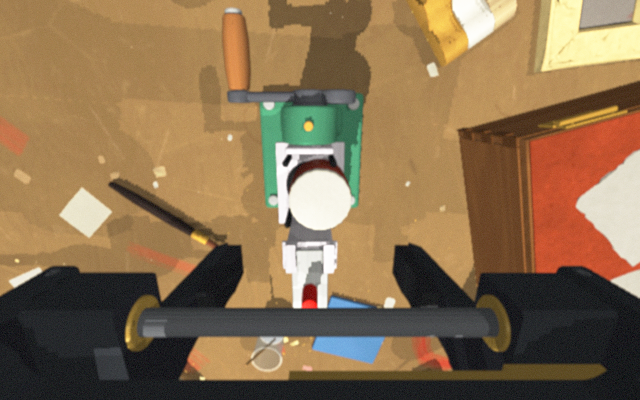

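The jar stands upright at (0.5485,-0.0485), with its lid at (320,199) and the keeper fully open. The 90 mm beaker is next to the tile at -x, so I turn the gripper 90° for the placing.

```bash
python3 - <<'E'
from h import *
p=[0.5485,-0.0487]
manip.move_linear(p+[.15],rate=0.2); manip.move_linear(p+[.087],rate=0.12); st()
manip.set_gripper(0.05,25); st("grip")
manip.move_linear(p+[.10],rate=0.06); st(); manip.move_linear(p+[.25],rate=0.2); st("up")
t=[0.589,-0.317]; best=None
for a in (np.pi/2,-np.pi/2):
    q=inverse_kinematics(t+[.20],down(YAW+a)); print(a,None if q is None else np.round(q,2))
    if q is not None and (best is None or abs(q[5])<abs(best[1])): best=(a,q[5])
r=down(YAW+best[0])
manip.move_linear(t+[.22],rate=0.15,rot=r); s=st("over")
c=cap("wrist"); cv2.imwrite("pics/w8.png",c["image"]); np.savez("w8.npz",**{k:c[k] for k in("image","z_map","intrinsics","T")})
c=cap("top"); cv2.imwrite("pics/t8.png",c["image"][100:300,300:500].repeat(3,0).repeat(3,1))
E
```

```text
39.25 [ 0.5493 -0.0488  0.0879] w 0.0865 gf 0.0 F [-0.7  0.4  0.3]
grip 39.75 [ 0.5486 -0.0487  0.0876] w 0.0614 gf 25.0 F [-2.1  0.1  4.8]
 40.12 [ 0.5486 -0.0487  0.1005] w 0.0614 gf 25.0 F [-1.7  0.  -0.8]
up 41.02 [ 0.5475 -0.0486  0.2483] w 0.0616 gf 25.0 F [-0.4  0.3 -3.4]
1.5707963267948966 [-0.53  0.28  1.66  0.    1.2  -2.04]
-1.5707963267948966 [-0.53  0.28  1.66 -0.    1.2   1.1 ]
over 42.98 [ 0.589  -0.3165  0.22  ] w 0.0614 gf 25.0 F [-0.5  0.  -2.3]
```

View pics/w8.png

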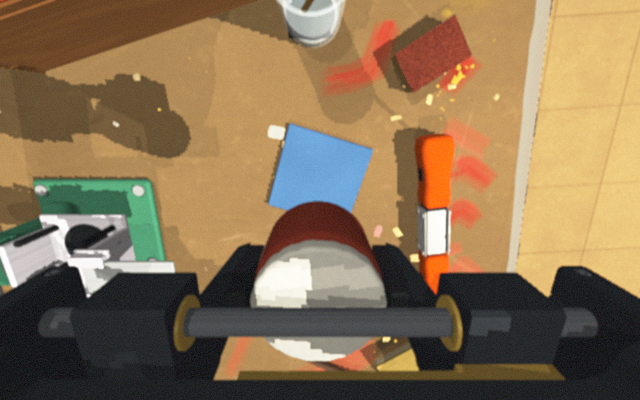

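The jar is held upright over the tile, whose far corners are at (288,124) and (372,149). The body and fingers clear the orange level at (435,210) and the beaker. I check the tile centre from those corners and place the jar.

```bash
python3 - <<'E'
from h import *
c=dict(np.load("w8.npz")); A=ray(c,288,124,.007)[:2]; B=ray(c,372,149,.007)[:2]; C=ray(c,268,205,.007)[:2]
d=(B-A)/np.linalg.norm(B-A); n=np.array([d[1],-d[0]]); n*=np.sign(-n[0]); t=(A+B)/2+.055*n; print(np.linalg.norm(B-A),A,B,C,"centre",t)
e=np.array([.5892,-.3173]); t=(t+e)/2 if np.linalg.norm(t-e)<.007 else e; t=list(t); print(t)
manip.move_linear(t+[.06],rate=0.18); manip.move_linear(t+[.030],rate=0.08); st()
for z in (.0265,.025,.0235,.022):
    manip.move_linear(t+[z],rate=0.04); s=st("dn")
    if s["contact_force"][2]>1: break
manip.set_gripper(0.086); st("open"); manip.move_linear(t+[.12],rate=0.15); manip.move_linear([t[0]-.05,t[1],.30],rate=0.25); st()
c=cap("wrist"); P=cloud(c); hsv=cv2.cvtColor(c["image"],cv2.COLOR_BGR2HSV)
m=((hsv[...,1]<70)&(hsv[...,2]>110)&(abs(P[...,2]-.069)<.01)&(np.hypot(P[...,0]-t[0],P[...,1]-t[1])<.06)).astype(np.uint8)
n_,l,s_,ce=cv2.connectedComponentsWithStats(m); i=1+np.argmax(s_[1:,4]); print("lid",s_[i],ray(c,*ce[i],.069),np.median(P[l==i],0))
a=cap("scene")["image"][120:280,260:460]; b=c["image"]
cv2.imwrite("pics/f.png",np.vstack([cv2.resize(a,(375,300)),cv2.resize(b,(375,240))]))
E
```

```text
0.10829513078469384 [ 0.65655677 -0.28518562] [ 0.62018088 -0.38718871] [ 0.55475327 -0.2489664 ] centre [ 0.58656437 -0.31771289]
[np.float64(0.5878821856243058), np.float64(-0.3175064467302161)]
 44.65 [ 0.5872 -0.3171  0.0289] w 0.0613 gf 25.0 F [-0.3  0.2 -2.5]
dn 44.9 [ 0.5879 -0.3175  0.0265] w 0.0615 gf 25.0 F [ 0.2 -1.  -2.6]
dn 45.15 [ 0.5884 -0.3178  0.0259] w 0.0616 gf 25.0 F [-1.3  0.8  2.1]
open 45.69 [ 0.5879 -0.3175  0.0249] w 0.0862 gf 0.0 F [-0.   0.8 -0.3]
 47.38 [ 0.5372 -0.317   0.2978] w 0.0857 gf 0.0 F [ 0.9  0.3 -0.3]
lid [ 293  112   46   47 1702] [ 0.58783513 -0.31797779  0.069     ] [ 0.5878491  -0.31799985  0.06901782]
```

View pics/f.png

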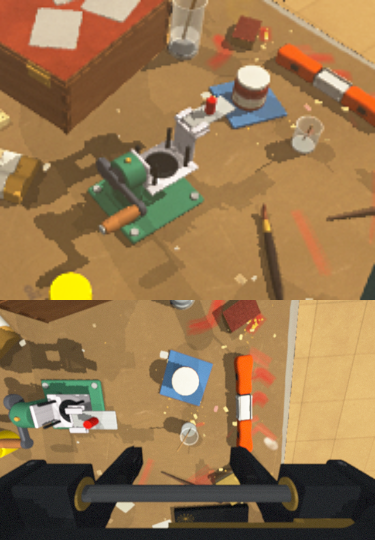

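The jar stands upright in the middle of the tile, with its lid at (185,380) in the lower picture. The cradle is empty and upright with the keeper open, and the beaker is untouched. I hand the job in.

```bash
python3 -c "
from h import *
print(order.close_job())"
```

```text
the job is handed in; nothing more can be done
None
```

The job is handed in at about 47 s on the robot's clock: the jar was cranked fully upside down for over two seconds with the keeper shut, cranked back, and now stands upright within about 2 mm of the tile's centre, with the cradle upright and the keeper open.

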